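Unstack the petri dishes onto their rests

TASK

Two small piles were left on the bench: a yellow-banded dish on an orange-banded one, and a blue-banded dish on a roll of label tape. Take them apart and stand each petri dish, kept level, in the middle of the round rest of its band's colour, and put the tape roll down flat over the post of the white tape stand. Leave the timer and the rubber stopper where they are.

Things in the scene. Friction and masses are not known exactly. Their poses are not given: they have to be found in the camera images.
- dish_orange: covered round petri dish with orange contents and a thin bright orange band round its side, 55 mm across and 14 mm high, standing on the bench as the foot of one pile; origin at the centre of its underside, z up; about 40 g; grasp across its diameter
- dish_yellow: smaller covered round petri dish with pale yellow contents and a thin bright yellow band round its side, 44 mm across and 14 mm high, at the start lying on the orange dish (up to 6 mm off centre); origin at the centre of its underside, z up; about 30 g; grasp across its diameter
- dish_blue: covered round petri dish with clear, greyish contents and a thin bright blue band round its side, 55 mm across and 14 mm high, at the start lying on the tape roll (up to 6 mm off centre); origin at the centre of its underside, z up; about 40 g; grasp across its diameter
- tape: roll of pale green label tape with a brown core, lying flat on the bench as the foot of the other pile: 66 mm outer diameter, 19 mm high, hole about 32 mm across right through; the only roll in front, the one far back by the rail post is not meant; origin at the centre of its underside, z up; about 60 g; grasp across its outer diameter
- mat_orange: fixed flat round orange rest, 90 mm across, top 6 mm above the bench, a darker ring printed near its edge; place of the orange dish; origin at the centre of its underside on the bench
- mat_yellow: fixed flat round yellow rest, 80 mm across, top 6 mm above the bench, a darker ring printed near its edge; place of the yellow dish; origin at the centre of its underside on the bench
- mat_blue: fixed flat round blue rest, 90 mm across, top 6 mm above the bench, a darker ring printed near its edge; place of the blue-banded dish; origin at the centre of its underside on the bench
- tape_stand: fixed tape stand: flat round white base, 90 mm across and 6 mm thick, with an upright steel post in its middle, 18 mm thick, its tip (tapered over the last 7 mm) 37 mm above the bench; place of the tape roll, which then lies on the base with the post through its hole; origin at the centre of the underside on the bench
- timer: small square white countdown timer, 64x64x19 mm, loose, in the front row among the piles (another like it far back is fixed); to be left alone; origin at the centre of its underside
- stopper: dark brown tapered rubber stopper, 30 mm across at the top and 28 mm high, loose, standing upright, among the piles; to be left alone; origin at the centre of its underside
There are look-alikes about, which are no part of the job. Leave any purple or turquoise look-alike of the dish_blue alone.

How it is judged:
By the outcome, as a careful person would: the job done as asked, in the order asked, and still so for the second after the job is handed in, with the robot touching nothing.
It also fails if it takes over 106 s, if anything falls off the work surface, if the arm or the gripper's body presses on something with over 40 N, if the wrist force passes 120 N, or if a joint passes its speed limit or range.

ROBOT

A 6-joint arm with a two-finger parallel gripper is mounted at the origin on a cart in front of the work surface, level with it; the furniture and walls round the work are solid. World frame = base frame: x ahead of the robot, y to its left, z up, the work surface at z = 0. Lengths are in m, angles in rad, forces in N, time in s.
With the tool pointing down it reaches from about 0.375 to 0.925 m from the base axis. Payload 5.7 kg.
Tool frame: the origin (TCP) lies at the very end of the fingers, on their centre line; the grasp point (between the pads) lies 19 mm behind it; y points along the fingers, z is the direction in which the jaws open and shut, and the axes are right-handed (so a half turn about y gives the same grasp; the last joint's range is limited). The gripper opens to 88 mm and grips with 3 to 60 N. Pads are 20 mm wide; open, the fingers measure 115 mm over their backs; the gripper's body (75 mm by 178 mm) begins 61 mm behind the grasp point.
Start: joints at [-1.239, 0.359, 1.51, -0, 1.272, -0.115], TCP at [0.259, -0.541, 0.223] pointing down, gripper open.
Joint ranges: [-2.97, 2.97], [-1.01, 2.36], [0.21, 2.38], [-0.96, 4.11], [0.2, 2.71], [-2.98, 2.98]. Speed limits (rad/s): [2.39, 2.39, 3.14, 3.14, 3.14, 3.14].

INTERFACE

Orientations are given as a rotation vector (axis times angle).
In Python, from rig import * gives the robot as it stands.
- The arm moves only by the tool move_arm, never from a script. Its argument "series" is a list of rows, each an object with "slide": the shift along the tool's x, y, z in cm, a list of three; "rotation": the turn, a rotation vector about the tool's x, y, z in rad, a list of three; "hand": the closure in counts, from 0 (fully open) to 255 (shut). In form: [{"slide": [tx, ty, tz], "rotation": [wx, wy, wz], "hand": hand}, ...]. A call has 1 to 8 rows; each row is the pose to reach, as a shift and turn from the pose commanded when the call began, along the tool's axes at that moment; what a row does not reach only later rows make up. A row lasts 1/8 s, in which the tool goes at most 62.5 mm and 10.7 degrees, less where a joint would pass 70% of its speed; a pose out of reach is approached as far as the arm can. A call with a gripper value outside its range is refused whole. The fingers move at their own pace and stop on an object; "squeeze" is the grip in N (left out, the last holds). Time passes only in rows, so rows that repeat a pose let the fingers close. It gives the time, the measured TCP pose, the force and the opening at its end, in the units of the state.
- read_state(): the state, without advancing time (a new reading comes with each control period).
- read_camera(name): name is "side" or "top"; returns a dict with "frame" (480x640x3 uint8, red, green, blue), "camera_matrix" (3x3 intrinsics, pixels), "k1" (the pictures are not rectified: a ray, as slopes to the right and down, at radius r is drawn at 1 + k1 r^2 times it, then the intrinsics apply), "rvec" (rotation vector, rad) and "tvec" (3), from world to camera coordinates, as OpenCV has them. Camera axes: x right, y down, z forward; pixel columns grow to the right and rows downward; lengths in m; the calibration is good to about 2 mm. A picture is of the moment at which its call begins. There is no depth.
- job_done(): hands the job in, once; it reports no verdict.
Trained networks look in a picture, given as the dict that the camera call returned (one of the last four; its "shot" number tells which), for a name from the list of things; names that differ only in an ending like _2 or _b are one class to them, and where a whole thing is asked for, a point or a joint stands for the part that bears it (a point fixed in the world has none). Each returns a list of dicts, best first, with "conf" (0 to 1); they miss things now and then, are a little off and sometimes report something else, mostly with a low value. They report only what shows in the picture. A call takes as long as a camera call. They do not tell look-alikes from the thing itself.
- look_for(picture, thing): "box" ([left, top, right, bottom] in pixels, round what is visible of it).
- trace(picture, thing): "region" (480x640 bool, what is visible of it) and "box" ([left, top, right, bottom] in pixels, round what is visible of it).
The state is a dict: "t": time; "joint_pos": joint angles; "dq": joint speeds; "joint_torque": joint torques, N m; "tcp_pos": TCP position; "ee_rot": TCP orientation; "contact_force": force on the tool from outside, world axes, zero at the start; "torque": the same for the moment, N m; "opening": opening from 0.0 (shut) to 1.0 (fully open).
Only numpy, scipy, OpenCV 4.12 (cv2) and the standard library are available. Lean on these libraries where they do the work, as an engineer would, in place of code of your own. Each camera call takes 0.05 s, during which the arm holds its last target.

## Working session

There is one attempt and no reset: what is moved stays moved. The work goes in short steps, Python scripts to look and compute and a tool call to move; the robot and the scene stay as the last step left them, time stands still between calls to the robot, and variables do not carry over. Pictures are saved under pics/ and viewed, and the job is handed in when it is done.

Besides the shell and the picture viewer there is one more tool, called as a command line: name --argument value ..., lists and objects as JSON in quotes. move_arm: Moves the arm, as the interface text tells. Its arguments: {"type":"object","properties":{"series":{"type":"array"},"squeeze":{"type":"number"}},"required":["series"]}

```bash
mkdir -p pics; ls; python3 - <<'E'
from rig import *
import cv2
s=read_state(); print(s)
for n in ("top","side"):
    p=read_camera(n); cv2.imwrite(f"pics/{n}0.png",p["frame"][:,:,::-1]); print(n,p["camera_matrix"],p["k1"],p["rvec"],p["tvec"],p["shot"])
E
```

```text
pics
{'t': 0.0, 'joint_pos': array([-1.23910689e+00,  3.59493939e-01,  1.51141728e+00,  2.44205018e-05,
        1.27248281e+00, -1.15118063e-01]), 'dq': array([-0.00027086, -0.00082079,  0.00012444,  0.00055464, -0.00059143,
       -0.00016145]), 'joint_torque': array([ 8.80280732e-04, -5.15375841e+01, -2.70730555e+01,  6.78318087e-02,
        3.50614625e-02, -1.32632513e-04]), 'tcp_pos': array([ 0.25902251, -0.54045802,  0.22182194]), 'ee_rot': array([-0.44859171,  1.97555305, -1.97192324]), 'contact_force': array([-1.17495245, -0.39437203,  0.81136075]), 'torque': array([-0.03271774,  0.00248706,  0.00898718]), 'opening': 1.0025439226597672}
top [[596.22731509   0.         311.43018291]
 [  0.         596.22731509 227.83860882]
 [  0.           0.           1.        ]] -0.03196769823845372 [ 2.0883569  -2.13927829  0.23142705] [0.00956116 0.51145933 0.95609519] 1
side [[472.02315811   0.         318.3414107 ]
 [  0.         472.02315811 242.99344209]
 [  0.           0.           1.        ]] 0.0036503853543612677 [ 2.57902459  0.37955982 -0.10298986] [-0.46090217 -0.11288074  1.11003949] 2
```

View pics/top0.png

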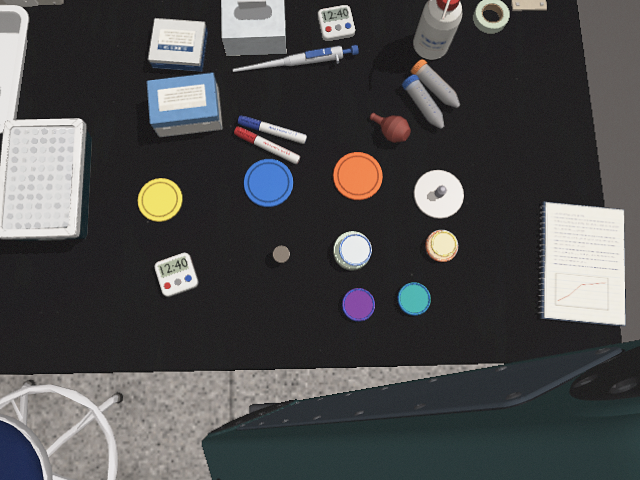

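View pics/side0.png

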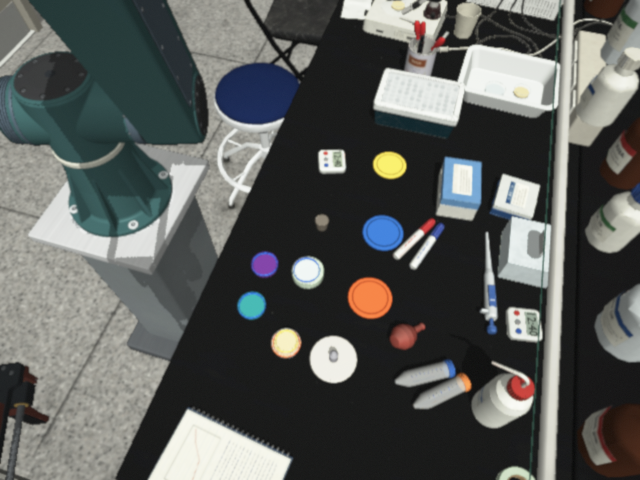

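The top picture shows yellow on orange at (442,245), blue on tape at (353,250), and the rests at yellow (160,200), blue (269,183), orange (358,176), with the stand at (439,193). The look-alikes are purple (358,304) and turquoise (414,298). Next I'll measure these and confirm with crops.

```bash
cat > h.py <<'E'
from rig import *
import cv2, numpy as np
from scipy.spatial.transform import Rotation as R
def ray(p,uv):
    K=p["camera_matrix"];k=p["k1"]
    pts=np.array(uv,float).reshape(-1,1,2)
    u=cv2.undistortPoints(pts,K,np.array([k,0,0,0,0.])).reshape(-1,2)
    Rm=cv2.Rodrigues(np.array(p["rvec"]))[0]; C=-Rm.T@np.array(p["tvec"])
    d=np.c_[u,np.ones(len(u))]@Rm
    return C,d
def onplane(p,uv,z):
    C,d=ray(p,uv); return (C+d*((z-C[2])/d[:,2])[:,None])[:,:2]
def proj(p,X):
    return cv2.projectPoints(np.array(X,float).reshape(-1,3),np.array(p["rvec"]),np.array(p["tvec"]),p["camera_matrix"],np.array([p["k1"],0,0,0,0.]))[0].reshape(-1,2)
def circ(p,cx,cy,z,r):
    a=np.linspace(0,2*np.pi,60); return proj(p,np.c_[cx+r*np.cos(a),cy+r*np.sin(a),np.full(60,z)])
def fit(p,reg,z):
    c=max(cv2.findContours(reg.astype(np.uint8),cv2.RETR_EXTERNAL,cv2.CHAIN_APPROX_NONE)[0],key=len)[:,0]
    P=onplane(p,c,z); 
    (x,y),r=cv2.minEnclosingCircle((P*1000).astype(np.float32))
    A=np.c_[2*P,np.ones(len(P))]; s=np.linalg.lstsq(A,(P**2).sum(1),rcond=None)[0]
    return s[:2],np.sqrt(s[2]+s[:2]@s[:2]),r/1000
E
python3 - <<'E'
from h import *
Z=dict(mat_orange=.006,mat_yellow=.006,mat_blue=.006,tape_stand=.006,dish_blue=.033,dish_yellow=.028,dish_orange=.014,tape=.019,timer=.019,stopper=.028)
for n in ("top","side"):
    p=read_camera(n)
    for t,z in Z.items():
        for d in trace(p,t)[:3]:
            if d["conf"]<.3: continue
            f=fit(p,d["region"],z); print(n,t,round(d["conf"],2),np.round(d["box"]),np.round(f[0],4),"r",round(f[1],4))
    f=p["frame"][:,:,::-1]
    a=f[210:330,320:480] if n=="top" else f[240:390,220:380]
    cv2.imwrite(f"pics/crop_{n}.png",cv2.resize(a,None,fx=4.5 if n=="top" else 3.9,fy=4.5 if n=="top" else 3.9,interpolation=cv2.INTER_CUBIC))
E
```

```text
top mat_orange 0.66 [331. 155. 382. 200.] [ 0.6174 -0.0886] r 0.0441
top mat_orange 0.37 [272. 243. 288. 264.] [0.4773 0.0513] r 0.0148
top mat_yellow 0.56 [139. 179. 185. 223.] [0.581  0.2683] r 0.0394
top mat_yellow 0.55 [337. 230. 372. 269.] [ 0.4823 -0.0792] r 0.0284
top mat_blue 0.66 [242. 160. 293. 207.] [0.6084 0.0727] r 0.0433
top tape_stand 0.63 [413. 169. 464. 217.] [ 0.5804 -0.234 ] r 0.044
top tape_stand 0.36 [334. 232. 360. 268.] [ 0.481  -0.0743] r 0.0309
top tape_stand 0.32 [137. 178. 183. 223.] [0.5808 0.2682] r 0.0396
top dish_blue 0.97 [341. 289. 374. 321.] [ 0.3834 -0.0782] r 0.0267
top dish_blue 0.95 [336. 230. 372. 267.] [ 0.478  -0.0766] r 0.0272
top dish_blue 0.58 [399. 282. 430. 315.] [ 0.39   -0.1725] r 0.0256
top dish_yellow 0.61 [432. 230. 459. 257.] [ 0.4843 -0.2316] r 0.0222
top dish_orange 0.57 [424. 232. 454. 263.] [ 0.4837 -0.2301] r 0.0248
top tape 0.89 [334. 235. 359. 268.] [ 0.4777 -0.0721] r 0.0297
top timer 0.65 [157. 251. 197. 298.] [0.4436 0.2328] r 0.0357
top stopper 0.57 [274. 247. 290. 265.] [0.4734 0.0503] r 0.014
side mat_orange 0.63 [347. 
[... 220 characters left out ...]
[0.6093 0.0727] r 0.0443
side dish_blue 0.97 [252. 256. 277. 276.] [ 0.3919 -0.0911] r 0.0266
side dish_blue 0.7 [291. 256. 322. 284.] [ 0.4788 -0.079 ] r 0.0277
side dish_blue 0.65 [240. 291. 265. 319.] [ 0.3998 -0.1863] r 0.0281
side dish_yellow 0.66 [275. 333. 299. 355.] [ 0.4879 -0.2351] r 0.0216
side dish_orange 0.71 [273. 338. 300. 360.] [ 0.4876 -0.2359] r 0.0241
side dish_orange 0.59 [310. 338. 356. 382.] [ 0.5828 -0.2382] r 0.0436
side tape 0.76 [292. 257. 325. 289.] [ 0.4804 -0.0769] r 0.0314
side timer 0.94 [314. 150. 345. 174.] [0.4451 0.2269] r 0.0378
side timer 0.75 [271. 337. 299. 359.] [ 0.4872 -0.2361] r 0.0248
side stopper 0.47 [313. 215. 329. 230.] [0.4752 0.0454] r 0.0173
```

View pics/crop_top.png

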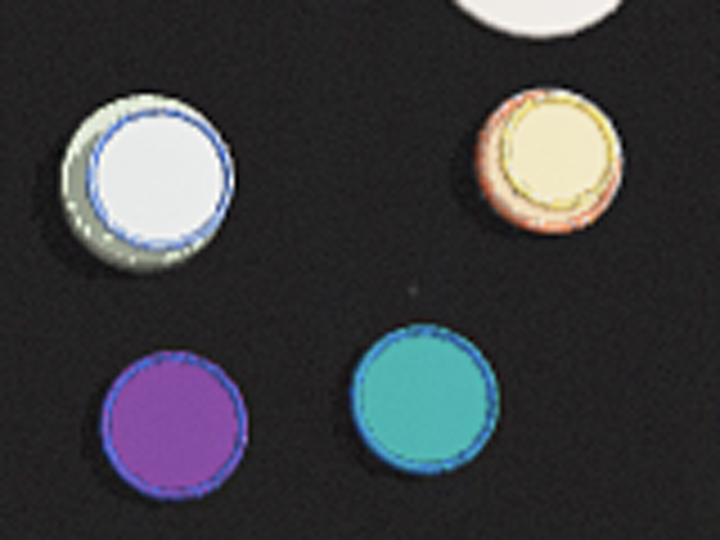

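View pics/crop_side.png

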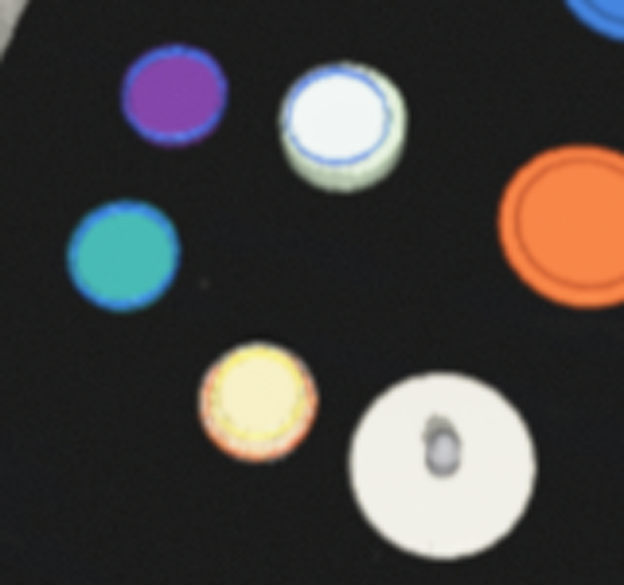

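```bash
python3 - <<'E'
from h import *
s=read_state(); M=R.from_rotvec(s["ee_rot"]).as_matrix(); print(M.round(3), s["t"])
C=dict(yel=((443.8,243.8),(286.2,342.6),.028),blue=((355.8,250),(306.2,269.5),.033))
T=read_camera("top");S=read_camera("side")
for k,(a,b,z) in C.items(): print(k,onplane(T,[a],z),onplane(S,[b],z))
# overlays
for n,p,o in (("top",T,None),("side",S,None)):
    f=cv2.resize(p["frame"][:,:,::-1],None,fx=4,fy=4,interpolation=cv2.INTER_CUBIC)
    for (x,y,z,r,col) in [(.485,-.2325,.028,.022,(0,0,255)),(.485,-.2325,.0,.0275,(0,255,0)),(.479,-.0775,.033,.0275,(0,0,255)),(.479,-.0745,.0,.033,(0,255,0)),(.5815,-.236,.006,.045,(255,0,0)),(.5815,-.236,.037,.0055,(255,0,0)),(.618,-.089,.006,.045,(255,0,0)),(.609,.0727,.006,.045,(0,255,255)),(.581,.268,.006,.04,(255,0,0))]:
        cv2.polylines(f,[((circ(p,x,y,z,r)+.5)*4).astype(np.int32)],True,col,1)
    if n=="top": g=f[620:1100,1300:1900]
    else: g=f[960:1540,1120:1640]
    cv2.imwrite(f"pics/ov_{n}.png",g)
    g=f[600:920,500:1300] if n=="top" else f[560:1320,1360:1760]
    cv2.imwrite(f"pics/ov2_{n}.png",g[:600])
E
```

```text
[[-0.902 -0.     0.432]
 [-0.432  0.    -0.902]
 [-0.    -1.    -0.   ]] 1.2
yel [[ 0.48340099 -0.23175272]] [[ 0.48889121 -0.23784106]]
blue [[ 0.47531592 -0.07820839]] [[ 0.47913314 -0.07996137]]
```

View pics/ov_top.png

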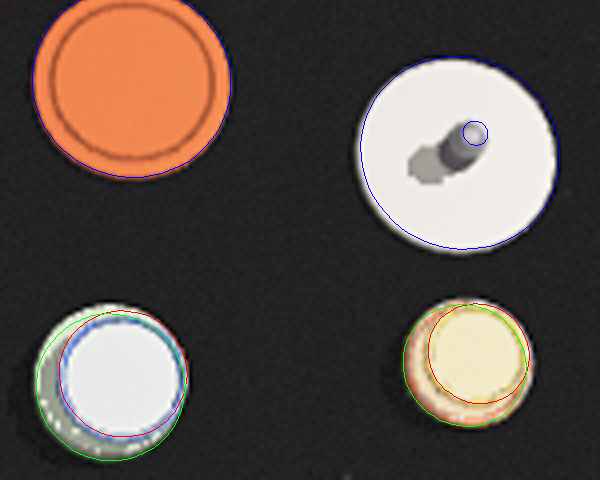

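View pics/ov_side.png

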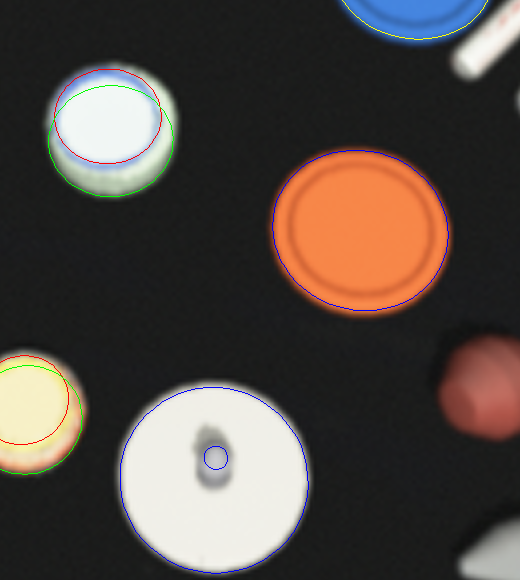

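View pics/ov2_top.png

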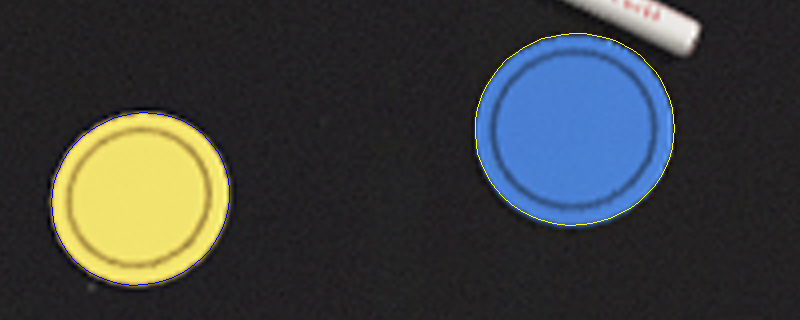

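move_arm --series '[{"slide": [-33.7,12.2,-17.9],"rotation": [0,0,0],"hand": 0},{"slide": [-33.7,12.2,-17.9],"rotation": [0,0,0],"hand": 0},{"slide": [-33.7,12.2,-17.9],"rotation": [0,0,0],"hand": 0},{"slide": [-33.7,12.2,-17.9],"rotation": [0,0,0],"hand": 0},{"slide": [-33.7,12.2,-17.9],"rotation": [0,0,0],"hand": 0},{"slide": [-33.7,12.2,-17.9],"rotation": [0,0,0],"hand": 0},{"slide": [-33.7,12.2,-17.9],"rotation": [0,0,0],"hand": 0},{"slide": [-33.7,12.2,-17.9],"rotation": [0,0,0],"hand": 0}]' --squeeze 12

```text
t: 2.3
tcp_pos: [0.4863, -0.2323, 0.1]
ee_rot: [-0.452, 1.973, -1.971]
contact_force: [-0.1, 0.3, -0.5]
opening: 1.001
```

move_arm --series '[{"slide": [0.1,5,0.1],"rotation": [0,0,0],"hand": 0},{"slide": [0.1,7,0.1],"rotation": [0,0,0],"hand": 0},{"slide": [0.1,8.2,0.1],"rotation": [0,0,0],"hand": 0},{"slide": [0.1,8.2,0.1],"rotation": [0,0,0],"hand": 0}]'

```text
t: 2.8
tcp_pos: [0.4849, -0.2361, 0.0185]
ee_rot: [-0.448, 1.975, -1.974]
contact_force: [0.7, 0.8, 0.2]
opening: 1.0
```

```bash
python3 - <<'E'
from h import *
s=read_state(); print(s["tcp_pos"],s["contact_force"])
for n in ("top","side"):
    p=read_camera(n); f=p["frame"][:,:,::-1]
    a=f[170:320,340:540] if n=="top" else f[270:420,190:390]
    cv2.imwrite(f"pics/a_{n}.png",cv2.resize(a,None,fx=4,fy=4,interpolation=cv2.INTER_CUBIC))
E
```

```text
[ 0.48489566 -0.23605682  0.0184721 ] [0.70377952 0.83507461 0.17608649]
```

View pics/a_top.png

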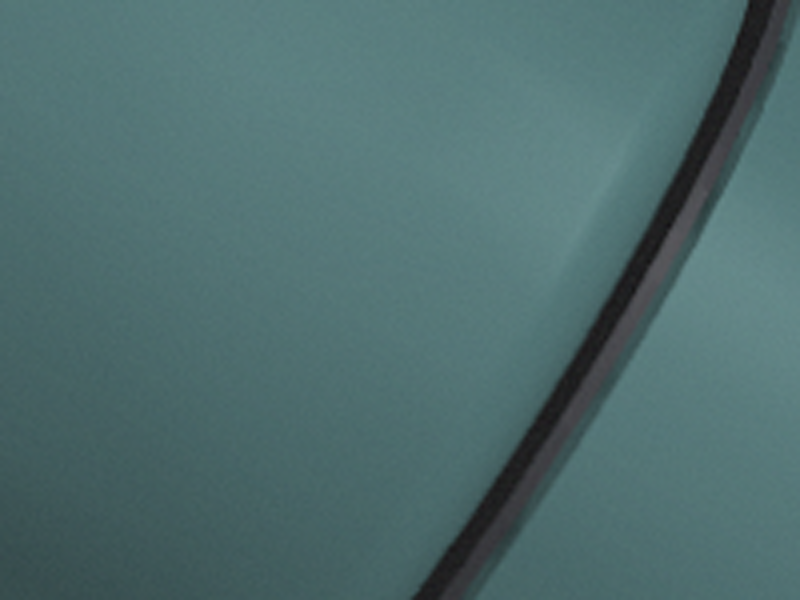

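View pics/a_side.png

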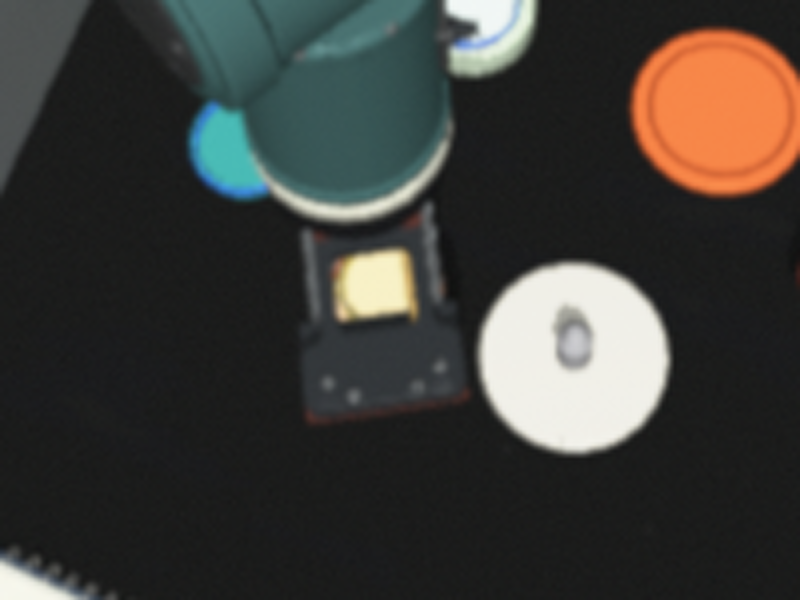

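The side view shows the fingers straddling the yellow dish, with the window at (370,285) in the crop. The top view is blocked by the arm. Closing now.

move_arm --series '[{"slide": [0,0,0],"rotation": [0,0,0],"hand": 110},{"slide": [0,0,0],"rotation": [0,0,0],"hand": 255},{"slide": [0,0,0],"rotation": [0,0,0],"hand": 255},{"slide": [0,0,0],"rotation": [0,0,0],"hand": 255},{"slide": [0,0,0],"rotation": [0,0,0],"hand": 255},{"slide": [0,0,0],"rotation": [0,0,0],"hand": 255},{"slide": [0,0,0],"rotation": [0,0,0],"hand": 255}]' --squeeze 12

```text
t: 3.78
tcp_pos: [0.4853, -0.2353, 0.0187]
ee_rot: [-0.448, 1.974, -1.973]
contact_force: [0.6, 0.5, 1.0]
opening: 0.495
```

move_arm --series '[{"slide": [0,-0.8,0],"rotation": [0,0,0],"hand": 255},{"slide": [0,-2.5,0],"rotation": [0,0,0],"hand": 255},{"slide": [0,-5,0],"rotation": [0,0,0],"hand": 255},{"slide": [0,-7,0],"rotation": [0,0,0],"hand": 255},{"slide": [0,-8,0],"rotation": [0,0,0],"hand": 255},{"slide": [0,-8,0],"rotation": [0,0,0],"hand": 255}]'

```text
t: 4.53
tcp_pos: [0.4857, -0.2356, 0.0993]
ee_rot: [-0.447, 1.972, -1.974]
contact_force: [0.7, 0.3, -1.4]
opening: 0.49
```

```bash
python3 - <<'E'
from h import *
s=read_state(); print(s["tcp_pos"],s["contact_force"],s["opening"])
for n in ("top","side"):
    p=read_camera(n); f=p["frame"][:,:,::-1]
    a=f[170:320,340:540] if n=="top" else f[230:430,170:370]
    cv2.imwrite(f"pics/b_{n}.png",cv2.resize(a,None,fx=3,fy=3,interpolation=cv2.INTER_CUBIC))
E
```

```text
[ 0.48572529 -0.23563859  0.09930692] [ 0.67202563  0.26857102 -1.44784195] 0.4899192051565102
```

View pics/b_side.png

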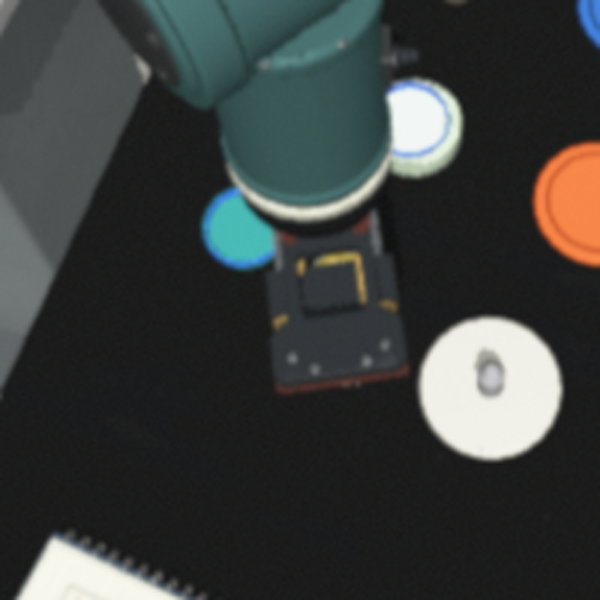

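move_arm --series '[{"slide": [-1.5,0,-2],"rotation": [0,0,0],"hand": 255},{"slide": [-4,0,-5.5],"rotation": [0,0,0],"hand": 255},{"slide": [-7.2,0,-9.8],"rotation": [0,0,0],"hand": 255},{"slide": [-10.5,0,-14.3],"rotation": [0,0,0],"hand": 255},{"slide": [-13.8,0,-18.8],"rotation": [0,0,0],"hand": 255},{"slide": [-17.1,0,-23.3],"rotation": [0,0,0],"hand": 255},{"slide": [-20.4,0,-27.8],"rotation": [0,0,0],"hand": 255},{"slide": [-23.7,0,-32.3],"rotation": [0,0,0],"hand": 255}]'

```text
t: 5.62
tcp_pos: [0.559, 0.1601, 0.0976]
ee_rot: [-0.45, 1.974, -1.974]
contact_force: [1.1, 0.3, -0.4]
opening: 0.493
```

move_arm --series '[{"slide": [-3.3,0,-4.5],"rotation": [0,0,0],"hand": 255},{"slide": [-5.5,0,-7.5],"rotation": [0,0,0],"hand": 255},{"slide": [-6.7,0,-9.0],"rotation": [0,0,0],"hand": 255},{"slide": [-6.7,0,-9.0],"rotation": [0,0,0],"hand": 255}]'

```text
t: 6.12
tcp_pos: [0.5807, 0.2688, 0.0979]
ee_rot: [-0.451, 1.973, -1.974]
contact_force: [-0.1, -0.9, -0.9]
opening: 0.493
```

```bash
python3 - <<'E'
from h import *
s=read_state(); print(s["tcp_pos"],s["contact_force"],s["opening"])
for n in ("top","side"):
    p=read_camera(n); f=p["frame"][:,:,::-1]
    cv2.imwrite(f"pics/c_{n}.png",f)
E
```

```text
[0.58074727 0.26876441 0.09785744] [-0.12243196 -0.91842811 -0.91671736] 0.49314199064662173
```

View pics/c_side.png

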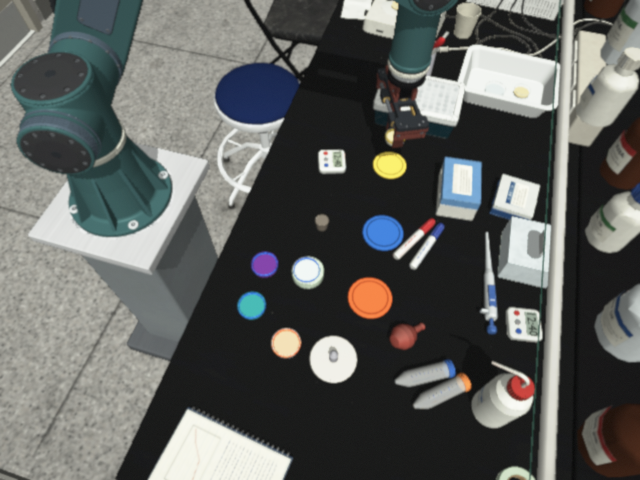

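View pics/c_top.png

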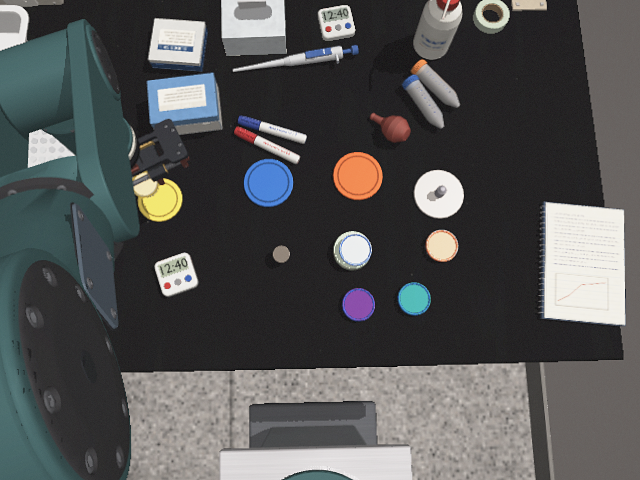

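move_arm --series '[{"slide": [0,4,0],"rotation": [0,0,0],"hand": 255},{"slide": [0,7,0],"rotation": [0,0,0],"hand": 255},{"slide": [0,8.2,0],"rotation": [0,0,0],"hand": 255},{"slide": [0,8.5,0],"rotation": [0,0,0],"hand": 255},{"slide": [0,8.65,0],"rotation": [0,0,0],"hand": 255},{"slide": [0,8.65,0],"rotation": [0,0,0],"hand": 255}]'

```text
t: 6.98
tcp_pos: [0.5818, 0.2686, 0.0132]
ee_rot: [-0.446, 1.973, -1.973]
contact_force: [0.9, 0.1, -0.5]
opening: 0.493
```

move_arm --series '[{"slide": [0,0.1,0],"rotation": [0,0,0],"hand": 255},{"slide": [0,0.2,0],"rotation": [0,0,0],"hand": 255}]'

```text
t: 7.22
tcp_pos: [0.5814, 0.2687, 0.011]
ee_rot: [-0.447, 1.973, -1.973]
contact_force: [-2.2, -1.2, 11.7]
opening: 0.49
```

```bash
python3 - <<'E'
from h import *
for i in range(4):
    read_camera("side"); s=read_state(); print(s["tcp_pos"].round(4),s["contact_force"].round(2),s["opening"])
E
```

```text
[0.5814 0.2687 0.0111] [-1.08 -1.2   4.89] 0.490745849017356
[0.5814 0.2687 0.0111] [-1.69  0.35  5.11] 0.4927548687743135
[0.5814 0.2687 0.0111] [-1.34 -0.85  5.52] 0.4905235504580105
[0.5815 0.2687 0.0111] [-1.9  -0.94  4.48] 0.49248699309060756
```

move_arm --series '[{"slide": [0,0,0],"rotation": [0,0,0],"hand": 110},{"slide": [0,0,0],"rotation": [0,0,0],"hand": 70},{"slide": [0,0,0],"rotation": [0,0,0],"hand": 40},{"slide": [0,0,0],"rotation": [0,0,0],"hand": 40},{"slide": [0,-2,0],"rotation": [0,0,0],"hand": 40},{"slide": [0,-6,0],"rotation": [0,0,0],"hand": 0},{"slide": [0,-9,0],"rotation": [0,0,0],"hand": 0},{"slide": [0,-9,0],"rotation": [0,0,0],"hand": 0}]'

```text
t: 8.43
tcp_pos: [0.5836, 0.2693, 0.1042]
ee_rot: [-0.441, 1.972, -1.97]
contact_force: [0.6, -0.2, 0.3]
opening: 1.001
```

```bash
python3 - <<'E'
from h import *
s=read_state(); print(s["tcp_pos"].round(4),s["opening"])
for n in ("top","side"):
    p=read_camera(n)
    for t,z in (("dish_orange",.014),("dish_yellow",.02)):
        for d in trace(p,t)[:3]:
            f=fit(p,d["region"],z); print(n,t,round(d["conf"],2),np.round(d["box"]),np.round(f[0],4),"r",round(f[1],4))
    f=p["frame"][:,:,::-1]
    g=cv2.resize(f,None,fx=4,fy=4,interpolation=cv2.INTER_CUBIC)
    for (x,y,z,r,col) in [(.4855,-.234,.014,.0275,(0,0,255)),(.4855,-.234,0,.0275,(0,255,0)),(.5815,.2685,.02,.022,(0,0,255))]:
        cv2.polylines(g,[((circ(p,x,y,z,r)+.5)*4).astype(np.int32)],True,col,1)
    if n=="top": a,b=g[880:1080,1660:1880],g[640:960,480:800]
    else: a,b=g[1280:1480,1040:1260],g[540:760,1440:1660]
    cv2.imwrite(f"pics/d_{n}.png",np.hstack([cv2.resize(a,(400,400)),cv2.resize(b,(400,400))]))
E
```

```text
[0.5836 0.2693 0.1042] 1.0011927665748455
top dish_orange 0.81 [424. 231. 458. 260.] [ 0.4841 -0.2305] r 0.027
top dish_orange 0.58 [338. 234. 374. 266.] [ 0.4808 -0.0783] r 0.0278
top dish_orange 0.39 [333. 156. 382. 198.] [ 0.615 -0.088] r 0.0438
top dish_yellow 0.7 [145. 183. 170. 210.] [0.5815 0.2689] r 0.0231
side dish_orange 0.7 [271. 330. 300. 360.] [ 0.4864 -0.2346] r 0.0284
side dish_yellow 0.68 [384. 154. 400. 172.] [0.584  0.2639] r 0.0237
```

View pics/d_top.png

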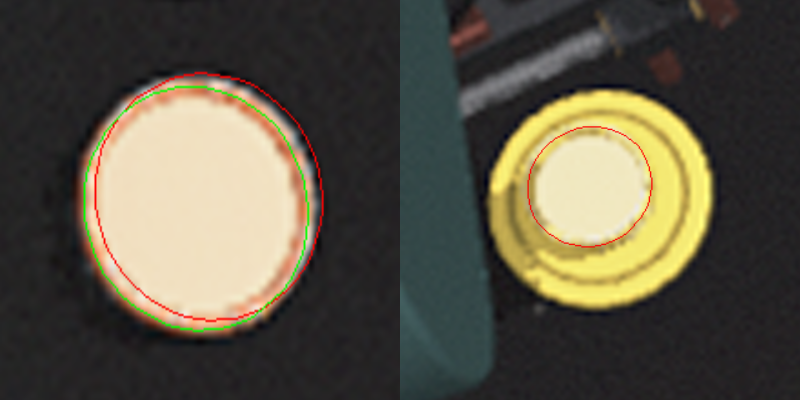

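View pics/d_side.png

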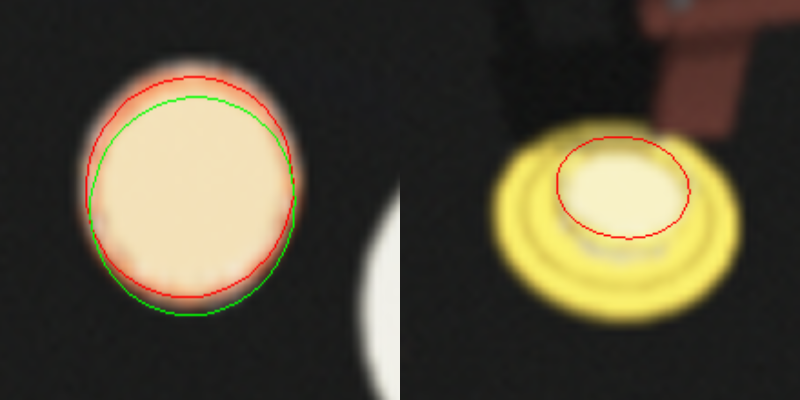

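move_arm --series '[{"slide": [3.6,0,4.9],"rotation": [0,0,0],"hand": 0},{"slide": [7.2,0,9.8],"rotation": [0,0,0],"hand": 0},{"slide": [10.8,0,14.7],"rotation": [0,0,0],"hand": 0},{"slide": [14.4,0,19.6],"rotation": [0,0,0],"hand": 0},{"slide": [18,0,24.5],"rotation": [0,0,0],"hand": 0},{"slide": [21.6,0,29.4],"rotation": [0,0,0],"hand": 0},{"slide": [25.2,0,34.3],"rotation": [0,0,0],"hand": 0},{"slide": [28.8,0,39.2],"rotation": [0,0,0],"hand": 0}]' --squeeze 12

```text
t: 9.72
tcp_pos: [0.4897, -0.2112, 0.0994]
ee_rot: [-0.449, 1.975, -1.973]
contact_force: [1.5, 0.0, 0.4]
opening: 0.998
```

move_arm --series '[{"slide": [1.5,2,1.9],"rotation": [0,0,0],"hand": 0},{"slide": [1.5,4,1.9],"rotation": [0,0,0],"hand": 0},{"slide": [1.5,4,1.9],"rotation": [0,0,0],"hand": 0}]'

```text
t: 10.1
tcp_pos: [0.4835, -0.2325, 0.0582]
ee_rot: [-0.451, 1.979, -1.972]
contact_force: [0.6, -0.1, -0.1]
opening: 1.003
```

move_arm --series '[{"slide": [-0.1,3,0.1],"rotation": [0,0,0],"hand": 0},{"slide": [-0.1,4.6,0.1],"rotation": [0,0,0],"hand": 0},{"slide": [-0.1,5.1,0.1],"rotation": [0,0,0],"hand": 0},{"slide": [-0.1,5.2,0.1],"rotation": [0,0,0],"hand": 50},{"slide": [-0.1,5.2,0.1],"rotation": [0,0,0],"hand": 255},{"slide": [-0.1,5.2,0.1],"rotation": [0,0,0],"hand": 255},{"slide": [-0.1,5.2,0.1],"rotation": [0,0,0],"hand": 255},{"slide": [-0.1,5.2,0.1],"rotation": [0,0,0],"hand": 255}]'

```text
t: 11.1
tcp_pos: [0.487, -0.2337, 0.0086]
ee_rot: [-0.448, 1.973, -1.974]
contact_force: [-0.1, 1.1, 4.1]
opening: 0.615
```

move_arm --series '[{"slide": [0,0,0],"rotation": [0,0,0],"hand": 255},{"slide": [0,-0.6,0],"rotation": [0,0,0],"hand": 255},{"slide": [0,-2.5,0],"rotation": [0,0,0],"hand": 255},{"slide": [0,-5.5,0],"rotation": [0,0,0],"hand": 255},{"slide": [0,-8.5,0],"rotation": [0,0,0],"hand": 255},{"slide": [0,-9,0],"rotation": [0,0,0],"hand": 255}]'

```text
t: 11.85
tcp_pos: [0.4879, -0.2344, 0.1]
ee_rot: [-0.445, 1.97, -1.975]
contact_force: [0.2, 0.2, -0.6]
opening: 0.607
```

move_arm --series '[{"slide": [-3,0,-1.2],"rotation": [0,0,0],"hand": 255},{"slide": [-8,0,-3.3],"rotation": [0,0,0],"hand": 255},{"slide": [-13,0,-5.4],"rotation": [0,0,0],"hand": 255},{"slide": [-17,0,-7],"rotation": [0,0,0],"hand": 255},{"slide": [-18,0,-7.4],"rotation": [0,0,0],"hand": 255},{"slide": [-18,3,-7.4],"rotation": [0,0,0],"hand": 255},{"slide": [-18,5,-7.4],"rotation": [0,0,0],"hand": 255},{"slide": [-18,5,-7.4],"rotation": [0,0,0],"hand": 255}]'

```text
t: 12.85
tcp_pos: [0.6142, -0.0893, 0.0458]
ee_rot: [-0.453, 1.978, -1.974]
contact_force: [-0.5, -0.7, 0.4]
opening: 0.616
```

```bash
python3 - <<'E'
from h import *
s=read_state(); print(s["tcp_pos"].round(4),s["opening"])
for n in ("side",):
    p=read_camera(n); f=p["frame"][:,:,::-1]
    print(read_state()["tcp_pos"].round(4))
    g=cv2.resize(f,None,fx=4,fy=4,interpolation=cv2.INTER_CUBIC)[900:1480,1040:1800]
    cv2.imwrite(f"pics/e_{n}.png",g)
E
```

```text
[ 0.6142 -0.0893  0.0458] 0.6161079525013955
[ 0.6155 -0.0895  0.0471]
```

View pics/e_side.png

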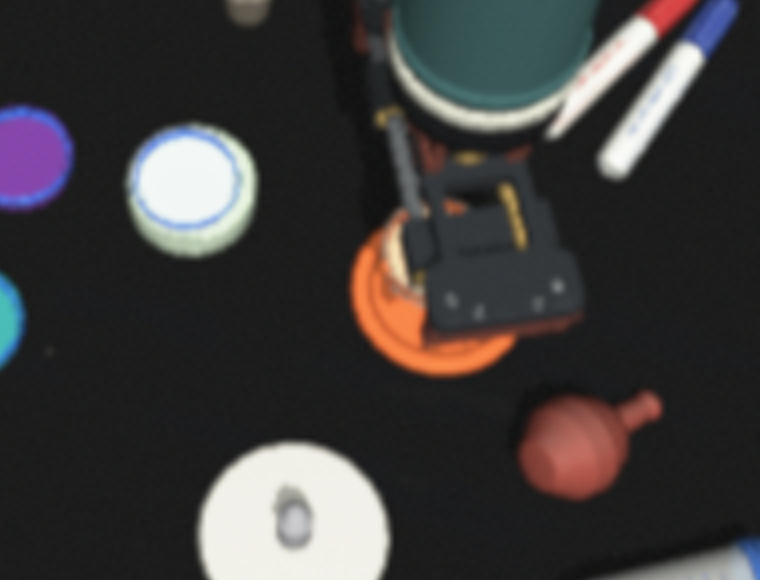

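The side view shows the orange dish held over the orange rest. Lowering it.

move_arm --series '[{"slide": [-0.2,1.5,0],"rotation": [0,0,0],"hand": 255},{"slide": [-0.2,2.6,0],"rotation": [0,0,0],"hand": 255},{"slide": [-0.2,3.0,0],"rotation": [0,0,0],"hand": 255},{"slide": [-0.2,3.2,0],"rotation": [0,0,0],"hand": 255},{"slide": [-0.2,3.2,0],"rotation": [0,0,0],"hand": 255}]'

```text
t: 13.52
tcp_pos: [0.6189, -0.0882, 0.0162]
ee_rot: [-0.448, 1.974, -1.973]
contact_force: [-0.1, -0.7, 0.0]
opening: 0.613
```

```bash
python3 - <<'E'
from h import *
read_camera("side"); s=read_state(); print(s["tcp_pos"].round(4),s["contact_force"].round(2),s["opening"])
E
```

```text
[ 0.6191 -0.0882  0.0164] [ 0.42 -1.33 -0.69] 0.6106773522105852
```

move_arm --series '[{"slide": [0,0.1,0],"rotation": [0,0,0],"hand": 255},{"slide": [0,0.2,0],"rotation": [0,0,0],"hand": 255},{"slide": [0,0.2,0],"rotation": [0,0,0],"hand": 255}]'

```text
t: 13.95
tcp_pos: [0.6191, -0.0883, 0.0147]
ee_rot: [-0.448, 1.973, -1.974]
contact_force: [-1.1, 1.4, 4.8]
opening: 0.612
```

Contact. Releasing and lifting.

move_arm --series '[{"slide": [0,0,0],"rotation": [0,0,0],"hand": 80},{"slide": [0,0,0],"rotation": [0,0,0],"hand": 40},{"slide": [0,0,0],"rotation": [0,0,0],"hand": 20},{"slide": [0,0,0],"rotation": [0,0,0],"hand": 20},{"slide": [0,-2,0],"rotation": [0,0,0],"hand": 0},{"slide": [0,-6,0],"rotation": [0,0,0],"hand": 0},{"slide": [0,-9,0],"rotation": [0,0,0],"hand": 0},{"slide": [0,-9,0],"rotation": [0,0,0],"hand": 0}]'

```text
t: 14.95
tcp_pos: [0.6209, -0.0887, 0.1066]
ee_rot: [-0.443, 1.969, -1.974]
contact_force: [0.0, -0.2, 0.0]
opening: 1.002
```

```bash
python3 - <<'E'
from h import *
s=read_state(); print(s["tcp_pos"].round(4),s["opening"])
for n in ("top","side",):
    p=read_camera(n); f=p["frame"][:,:,::-1]
    print(read_state()["tcp_pos"].round(4))
    cv2.imwrite(f"pics/f_{n}.png",f)
E
```

```text
[ 0.6209 -0.0887  0.1066] 1.001703735537115
[ 0.6196 -0.0884  0.1049]
[ 0.6186 -0.0881  0.1037]
```

View pics/f_top.png

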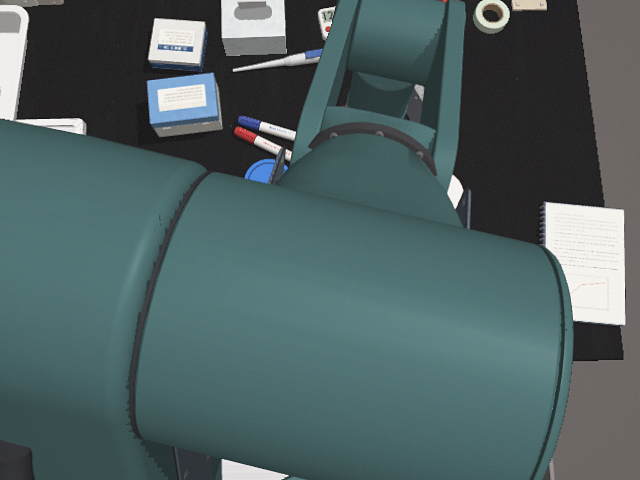

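View pics/f_side.png

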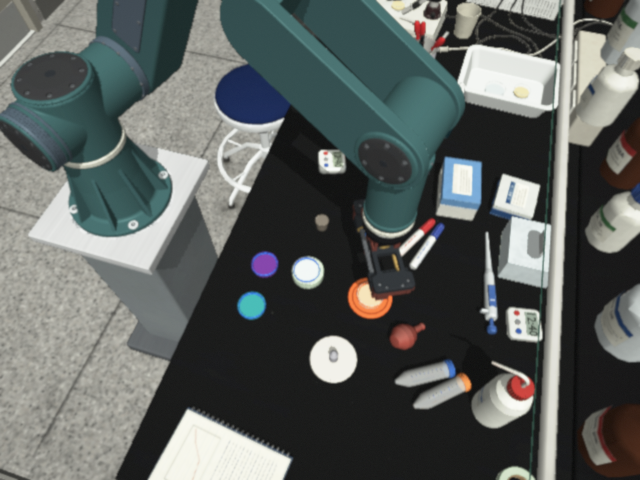

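move_arm --series '[{"slide": [4,0,-2.3],"rotation": [0,0,0],"hand": 0},{"slide": [8,0,-4.6],"rotation": [0,0,0],"hand": 0},{"slide": [12.3,0,-7],"rotation": [0,0,0],"hand": 0},{"slide": [12.3,2,-7],"rotation": [0,0,0],"hand": 0},{"slide": [12.3,5,-7],"rotation": [0,0,0],"hand": 0},{"slide": [12.3,5,-7],"rotation": [0,0,0],"hand": 0},{"slide": [12.3,5,-7],"rotation": [0,0,0],"hand": 0}]'

```text
t: 15.92
tcp_pos: [0.4774, -0.0781, 0.0539]
ee_rot: [-0.45, 1.975, -1.973]
contact_force: [0.2, 0.6, 0.1]
opening: 1.003
```

```bash
python3 - <<'E'
from h import *
for n in ("top","side",):
    p=read_camera(n); f=p["frame"][:,:,::-1]
    print(read_state()["tcp_pos"].round(4))
    if n=="side":
        for d in trace(p,"dish_orange"): 
            q=fit(p,d["region"],.02); print(d["conf"],d["box"],q)
        g=cv2.resize(f,None,fx=4,fy=4,interpolation=cv2.INTER_CUBIC)
        for c in ((.6185,-.0885,.02,.0275),(.618,-.089,.006,.045)): cv2.polylines(g,[((circ(p,*c)+.5)*4).astype(np.int32)],True,(0,0,255),1)
        cv2.imwrite(f"pics/g_{n}.png",g[900:1480,1000:1760])
E
```

```text
[ 0.4779 -0.0783  0.0544]
[ 0.4783 -0.0784  0.0547]
0.91 [355.2, 282.5, 383.2, 310.2] (array([ 0.61926898, -0.09074421]), np.float64(0.027810063312215163), 0.030289596557617187)
0.54 [380.5, 151.7, 399.9, 170.4] (array([0.58293662, 0.26581641]), np.float64(0.025076855105432894), 0.027291458129882814)
```

View pics/g_side.png

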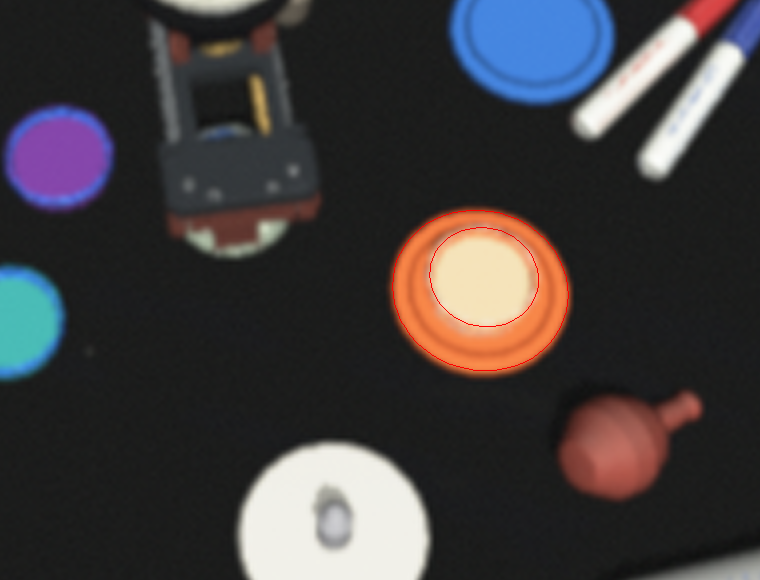

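The orange dish is centred on its rest at crop (483,278). Now gripping the blue dish.

move_arm --series '[{"slide": [0,1.8,0],"rotation": [0,0,0],"hand": 0},{"slide": [0,2.8,0],"rotation": [0,0,0],"hand": 0},{"slide": [0,3.1,0],"rotation": [0,0,0],"hand": 0},{"slide": [0,3.1,0],"rotation": [0,0,0],"hand": 50},{"slide": [0,3.1,0],"rotation": [0,0,0],"hand": 255},{"slide": [0,3.1,0],"rotation": [0,0,0],"hand": 255},{"slide": [0,3.1,0],"rotation": [0,0,0],"hand": 255},{"slide": [0,3.1,0],"rotation": [0,0,0],"hand": 255}]' --squeeze 12

```text
t: 17.08
tcp_pos: [0.4779, -0.0783, 0.0234]
ee_rot: [-0.448, 1.973, -1.974]
contact_force: [-0.5, -0.2, 2.7]
opening: 0.615
```

move_arm --series '[{"slide": [0,0,0],"rotation": [0,0,0],"hand": 255},{"slide": [0,0,0],"rotation": [0,0,0],"hand": 255}]'

```text
t: 17.32
tcp_pos: [0.4779, -0.0783, 0.0234]
ee_rot: [-0.448, 1.973, -1.974]
contact_force: [-1.6, -1.0, 4.4]
opening: 0.616
```

move_arm --series '[{"slide": [0,-0.6,0],"rotation": [0,0,0],"hand": 255},{"slide": [0,-2.5,0],"rotation": [0,0,0],"hand": 255},{"slide": [0,-5.5,0],"rotation": [0,0,0],"hand": 255},{"slide": [0,-7.5,0],"rotation": [0,0,0],"hand": 255},{"slide": [0,-8,0],"rotation": [0,0,0],"hand": 255}]'

```text
t: 17.95
tcp_pos: [0.4784, -0.0784, 0.1043]
ee_rot: [-0.446, 1.972, -1.974]
contact_force: [-0.2, -0.5, -0.5]
opening: 0.614
```

move_arm --series '[{"slide": [-3,0,-1.3],"rotation": [0,0,0],"hand": 255},{"slide": [-8,0,-3.5],"rotation": [0,0,0],"hand": 255},{"slide": [-13,0,-5.6],"rotation": [0,0,0],"hand": 255},{"slide": [-17,0,-7.4],"rotation": [0,0,0],"hand": 255},{"slide": [-18.3,0,-8],"rotation": [0,0,0],"hand": 255},{"slide": [-18.3,3,-8],"rotation": [0,0,0],"hand": 255},{"slide": [-18.3,5,-8],"rotation": [0,0,0],"hand": 255},{"slide": [-18.3,5,-8],"rotation": [0,0,0],"hand": 255}]'

```text
t: 18.95
tcp_pos: [0.6054, 0.0723, 0.051]
ee_rot: [-0.454, 1.977, -1.975]
contact_force: [-0.6, -0.3, -0.5]
opening: 0.616
```

```bash
python3 - <<'E'
from h import *
p=read_camera("side"); p=read_camera("side"); f=p["frame"][:,:,::-1]
s=read_state(); print(s["tcp_pos"].round(4),s["opening"],s["contact_force"].round(1))
for d in trace(p,"tape"): 
    q=fit(p,d["region"],.019); print(d["conf"],d["box"],q)
g=cv2.resize(f,None,fx=4,fy=4,interpolation=cv2.INTER_CUBIC)
cv2.imwrite(f"pics/h_side.png",g[740:1320,1000:1760])
E
```

```text
[0.6076 0.0724 0.0532] 0.6134915342882252 [-0.1  0.1 -0.4]
0.87 [292.3, 254.1, 325.9, 289.1] (array([ 0.48115362, -0.07569563]), np.float64(0.03439465206498345), 0.03687539291381836)
0.18 [372.1, 212.4, 387.9, 233.8] (array([0.59042095, 0.0889602 ]), np.float64(0.016893284044799166), 0.025525033950805662)
```

View pics/h_side.png

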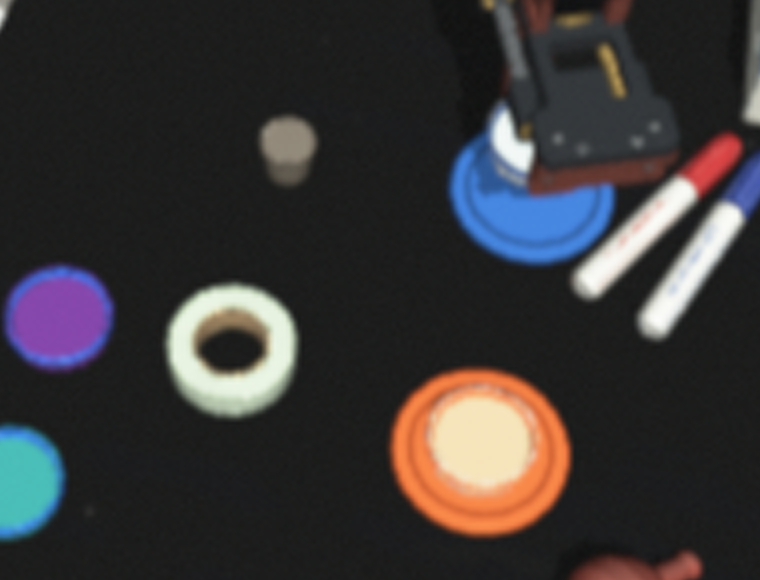

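move_arm --series '[{"slide": [-0.1,2,0],"rotation": [0,0,0],"hand": 255},{"slide": [-0.1,3.4,0],"rotation": [0,0,0],"hand": 255},{"slide": [-0.1,3.9,0],"rotation": [0,0,0],"hand": 255},{"slide": [-0.1,4.1,0],"rotation": [0,0,0],"hand": 255},{"slide": [-0.1,4.1,0],"rotation": [0,0,0],"hand": 255}]'

```text
t: 19.73
tcp_pos: [0.6093, 0.0734, 0.0125]
ee_rot: [-0.448, 1.974, -1.973]
contact_force: [-0.7, 0.2, -0.1]
opening: 0.614
```

```bash
python3 - <<'E'
from h import *
p=read_camera("side"); f=p["frame"][:,:,::-1]
s=read_state(); print(s["tcp_pos"].round(4),s["opening"],s["contact_force"].round(1))
g=cv2.resize(f,None,fx=5,fy=5,interpolation=cv2.INTER_CUBIC)
cv2.imwrite(f"pics/i_side.png",g[950:1400,1700:2300])
E
```

```text
[0.6094 0.0734 0.0126] 0.6145850683661661 [ 0.2 -0.4 -1.1]
```

View pics/i_side.png

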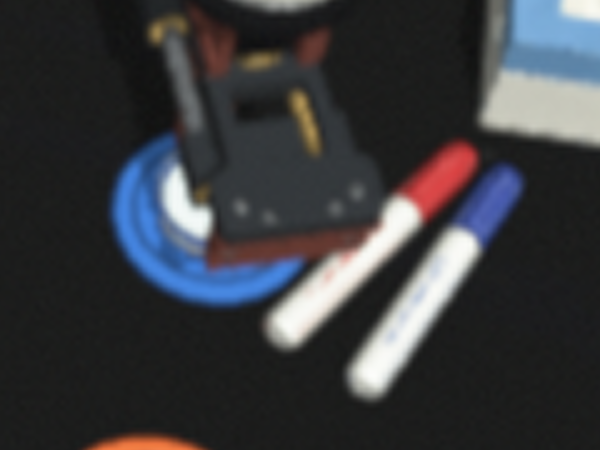

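move_arm --series '[{"slide": [0,0.1,0],"rotation": [0,0,0],"hand": 255},{"slide": [0,0.2,0],"rotation": [0,0,0],"hand": 255},{"slide": [0,0.2,0],"rotation": [0,0,0],"hand": 255}]'

```text
t: 20.15
tcp_pos: [0.6092, 0.0734, 0.0105]
ee_rot: [-0.448, 1.974, -1.973]
contact_force: [-0.8, 0.1, 2.6]
opening: 0.617
```

Contact. Opening only slightly because of the marker, then lifting.

move_arm --series '[{"slide": [0,0,0],"rotation": [0,0,0],"hand": 85},{"slide": [0,0,0],"rotation": [0,0,0],"hand": 72},{"slide": [0,0,0],"rotation": [0,0,0],"hand": 72},{"slide": [0,0,0],"rotation": [0,0,0],"hand": 72},{"slide": [0,-2,0],"rotation": [0,0,0],"hand": 72},{"slide": [0,-6,0],"rotation": [0,0,0],"hand": 0},{"slide": [0,-9,0],"rotation": [0,0,0],"hand": 0},{"slide": [0,-9,0],"rotation": [0,0,0],"hand": 0}]'

```text
t: 21.15
tcp_pos: [0.6112, 0.0734, 0.1026]
ee_rot: [-0.443, 1.971, -1.973]
contact_force: [0.1, 0.2, -0.1]
opening: 0.991
```

```bash
python3 - <<'E'
from h import *
for n in ("side","top"):
  p=read_camera(n); f=p["frame"][:,:,::-1]
  s=read_state(); print(s["tcp_pos"].round(4),s["opening"],s["contact_force"].round(1))
  for t,z in (("tape",.019),("tape_stand",.006)):
    for d in trace(p,t)[:2]: 
      q=fit(p,d["region"],z); print(n,t,d["conf"],d["box"],q)
  g=cv2.resize(f,None,fx=4,fy=4,interpolation=cv2.INTER_CUBIC)
  for c in ((.479,-.077,.019,.033),(.479,-.077,.019,.016),(.5815,-.236,.006,.045)): cv2.polylines(g,[((circ(p,*c)+.5)*4).astype(np.int32)],True,(0,0,255),1)
  if n=="side": cv2.imwrite(f"pics/j_side.png",g[740:1320,1000:1760])
  else: cv2.imwrite(f"pics/j_top.png",g[600:1180,1240:2000])
E
```

```text
[0.6098 0.0734 0.1009] 0.9936404247960542 [-0.  -1.   0.1]
side tape 0.8 [291.1, 255.2, 324.4, 286.7] (array([ 0.48102573, -0.0770261 ]), np.float64(0.033533202160054384), 0.03656423950195312)
side tape 0.28 [345.9, 275.5, 394.7, 320.3] (array([ 0.61926076, -0.09565776]), np.float64(0.04421929369045685), 0.04673251342773437)
side tape_stand 0.97 [309.0, 338.9, 357.1, 382.2] (array([ 0.58146631, -0.23563837]), np.float64(0.044246984073066695), 0.04579032516479492)
[0.6079 0.0734 0.0987] 0.9994043852300142 [ 0.4  0.6 -0.3]
top tape 0.81 [334.0, 234.3, 369.2, 267.9] (array([ 0.47867674, -0.07280959]), np.float64(0.03332063488969539), 0.034734527587890626)
top tape_stand 0.76 [413.7, 170.8, 464.8, 217.7] (array([ 0.58022649, -0.2339424 ]), np.float64(0.04422341190439273), 0.045379234313964845)
```

View pics/j_side.png

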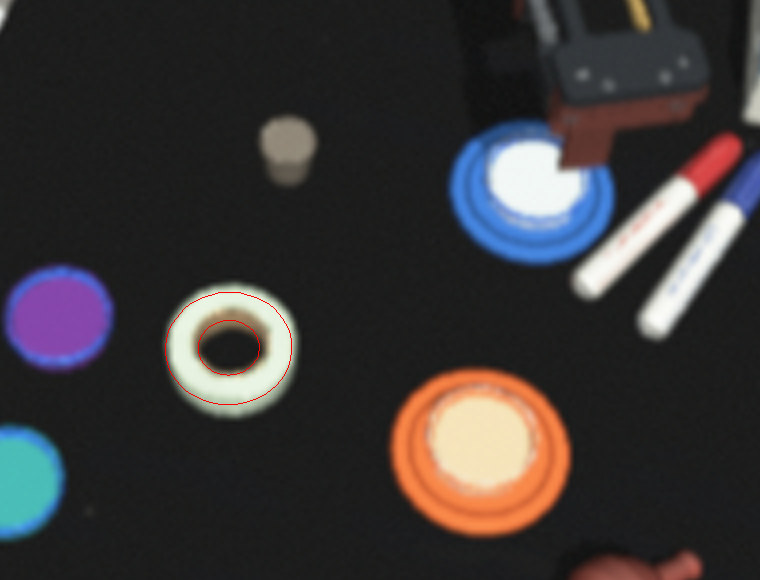

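View pics/j_top.png

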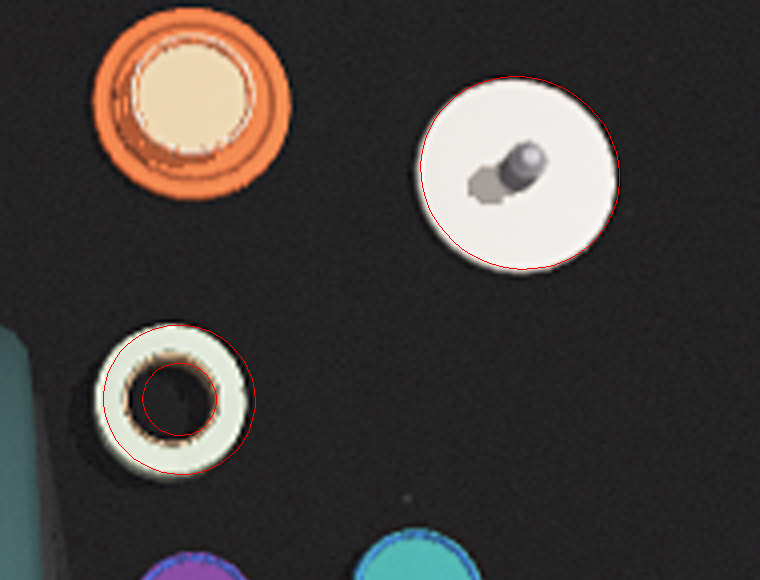

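move_arm --series '[{"slide": [5,0,2.2],"rotation": [0,0,0],"hand": 0},{"slide": [10,0,4.4],"rotation": [0,0,0],"hand": 0},{"slide": [15,0,6.5],"rotation": [0,0,0],"hand": 0},{"slide": [18,1,7.8],"rotation": [0,0,0],"hand": 0},{"slide": [18,4,7.8],"rotation": [0,0,0],"hand": 0},{"slide": [18,5,7.8],"rotation": [0,0,0],"hand": 0},{"slide": [18,5,7.8],"rotation": [0,0,0],"hand": 0}]'

```text
t: 22.32
tcp_pos: [0.4799, -0.0743, 0.0493]
ee_rot: [-0.451, 1.976, -1.973]
contact_force: [0.6, 0.2, -0.2]
opening: 1.0
```

```bash
python3 - <<'E'
from h import *
p=read_camera("side");p=read_camera("side"); f=p["frame"][:,:,::-1]
s=read_state(); print(s["tcp_pos"].round(4),s["opening"],s["contact_force"].round(1))
g=cv2.resize(f,None,fx=4,fy=4,interpolation=cv2.INTER_CUBIC)
for c in ((.609,.0728,.02,.0275),(.609,.0727,.006,.045)): cv2.polylines(g,[((circ(p,*c)+.5)*4).astype(np.int32)],True,(0,0,255),1)
cv2.imwrite(f"pics/k_side.png",g[740:1320,1000:1760])
E
```

```text
[ 0.481  -0.0745  0.0504] 1.0025688374549313 [0.2 0.2 0.3]
```

View pics/k_side.png

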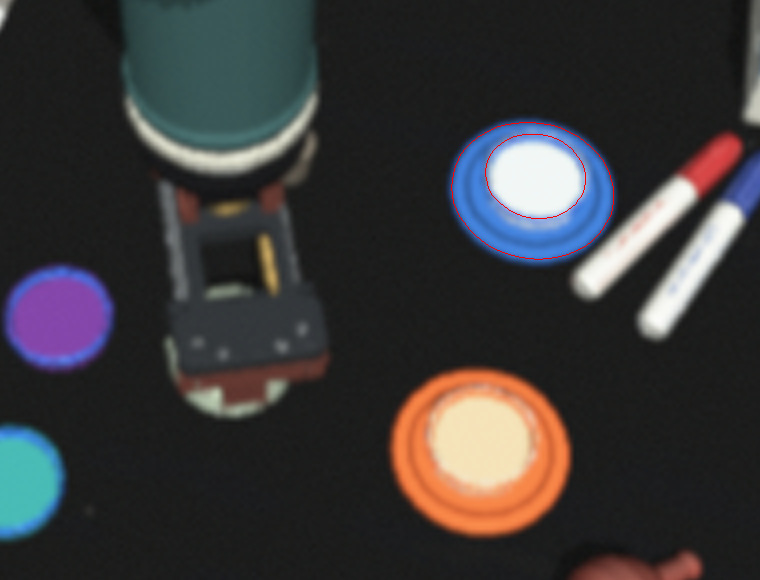

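move_arm --series '[{"slide": [0.1,2,0],"rotation": [0,0,0],"hand": 0},{"slide": [0.1,3.6,0],"rotation": [0,0,0],"hand": 0},{"slide": [0.1,4.2,0],"rotation": [0,0,0],"hand": 0},{"slide": [0.1,4.3,0],"rotation": [0,0,0],"hand": 30},{"slide": [0.1,4.3,0],"rotation": [0,0,0],"hand": 255},{"slide": [0.1,4.3,0],"rotation": [0,0,0],"hand": 255},{"slide": [0.1,4.3,0],"rotation": [0,0,0],"hand": 255},{"slide": [0.1,4.3,0],"rotation": [0,0,0],"hand": 255}]' --squeeze 15

```text
t: 23.42
tcp_pos: [0.48, -0.0752, 0.0076]
ee_rot: [-0.447, 1.973, -1.974]
contact_force: [0.8, 0.9, 6.0]
opening: 0.785
```

move_arm --series '[{"slide": [0,0,0],"rotation": [0,0,0],"hand": 255},{"slide": [0,-0.6,0],"rotation": [0,0,0],"hand": 255},{"slide": [0,-2.5,0],"rotation": [0,0,0],"hand": 255},{"slide": [0,-5.5,0],"rotation": [0,0,0],"hand": 255},{"slide": [0,-8.5,0],"rotation": [0,0,0],"hand": 255},{"slide": [0,-9,0],"rotation": [0,0,0],"hand": 255}]'

```text
t: 24.18
tcp_pos: [0.4807, -0.0755, 0.0988]
ee_rot: [-0.445, 1.971, -1.974]
contact_force: [0.8, 0.2, -0.0]
opening: 0.786
```

The opening of 0.785 is 69 mm, more than 66 mm. Looking before I go on.

```bash
python3 - <<'E'
from h import *
for n in ("side","top"):
  p=read_camera(n); f=p["frame"][:,:,::-1]
  s=read_state(); print(s["tcp_pos"].round(4),s["opening"],s["contact_force"].round(1))
  g=cv2.resize(f,None,fx=4,fy=4,interpolation=cv2.INTER_CUBIC)
  cv2.imwrite(f"pics/l_{n}.png",g[740:1320,1000:1760] if n=="side" else g[700:1280,1100:1860])
E
```

```text
[ 0.4803 -0.0754  0.0983] 0.7849616325707526 [-0.2  0.6 -0.1]
[ 0.4796 -0.0752  0.0973] 0.7812651863634004 [-0.3 -1.  -0.2]
```

View pics/l_side.png

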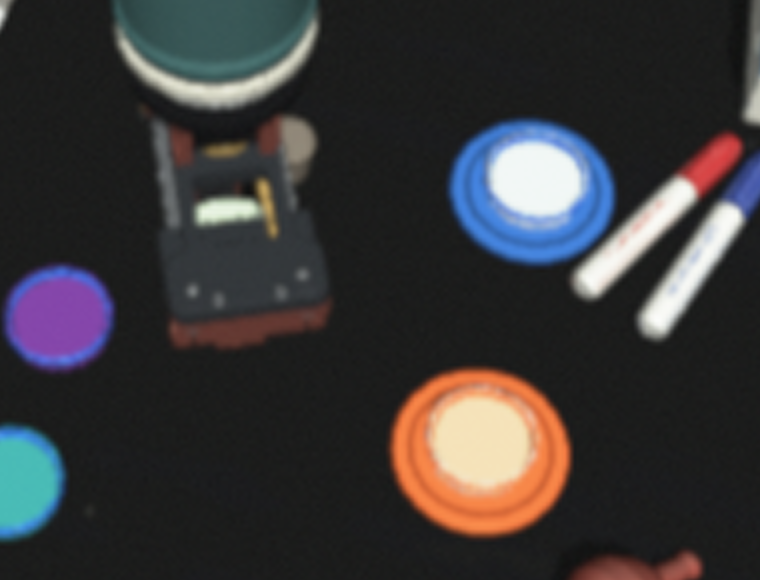

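move_arm --series '[{"slide": [-0.3,0,2.5],"rotation": [0,0,0],"hand": 255},{"slide": [-0.8,0,7],"rotation": [0,0,0],"hand": 255},{"slide": [-1.4,0,12],"rotation": [0,0,0],"hand": 255},{"slide": [-2,0,16.5],"rotation": [0,0,0],"hand": 255},{"slide": [-2.2,0,18.8],"rotation": [0,0,0],"hand": 255},{"slide": [-2.2,1.5,18.8],"rotation": [0,0,0],"hand": 255},{"slide": [-2.2,3,18.8],"rotation": [0,0,0],"hand": 255},{"slide": [-2.2,3,18.8],"rotation": [0,0,0],"hand": 255}]'

```text
t: 25.28
tcp_pos: [0.578, -0.2332, 0.0645]
ee_rot: [-0.454, 1.979, -1.971]
contact_force: [0.2, 0.6, -1.2]
opening: 0.783
```

```bash
python3 - <<'E'
from h import *
for n in ("side","top"):
  p=read_camera(n); f=p["frame"][:,:,::-1]
  s=read_state(); print(s["tcp_pos"].round(4),s["opening"],s["contact_force"].round(1))
  g=cv2.resize(f,None,fx=4,fy=4,interpolation=cv2.INTER_CUBIC)
  if n=="side":
    x,y,z=s["tcp_pos"]
    for c in ((x,y,z-.0075,.033),(x,y,z+.0115,.033),(x,y,z+.0115,.016)): cv2.polylines(g,[((circ(p,*c)+.5)*4).astype(np.int32)],True,(0,0,255),1)
  cv2.imwrite(f"pics/m_{n}.png",g[1060:1640,1000:1760] if n=="side" else g[500:1080,1400:2160])
E
```

```text
[ 0.5789 -0.2336  0.0656] 0.7845006780513073 [ 0.8 -0.1  0. ]
[ 0.5797 -0.234   0.0665] 0.7851381608427115 [ 0.4 -0.1 -0.7]
```

View pics/m_side.png

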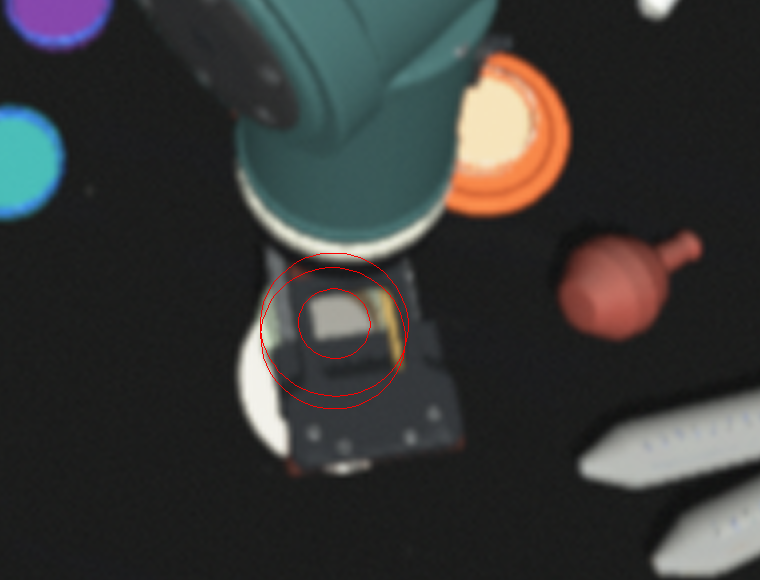

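View pics/m_top.png

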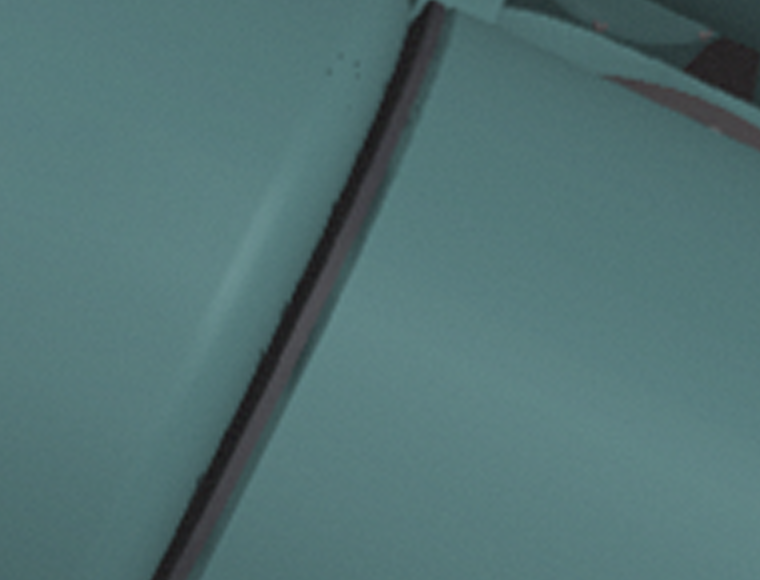

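move_arm --series '[{"slide": [-0.1,0,0.1],"rotation": [0,0,0],"hand": 255},{"slide": [-0.1,1,0.1],"rotation": [0,0,0],"hand": 255},{"slide": [-0.1,2,0.1],"rotation": [0,0,0],"hand": 255},{"slide": [-0.1,2.4,0.1],"rotation": [0,0,0],"hand": 255},{"slide": [-0.1,2.7,0.1],"rotation": [0,0,0],"hand": 255},{"slide": [-0.1,2.9,0.1],"rotation": [0,0,0],"hand": 255}]'

```text
t: 26.12
tcp_pos: [0.582, -0.2357, 0.038]
ee_rot: [-0.448, 1.974, -1.974]
contact_force: [0.4, -0.3, -1.1]
opening: 0.788
```

```bash
python3 - <<'E'
from h import *
for n in ("side",):
  p=read_camera(n); f=p["frame"][:,:,::-1]
  s=read_state(); print(s["tcp_pos"].round(4),s["opening"],s["contact_force"].round(1))
  g=cv2.resize(f,None,fx=6,fy=6,interpolation=cv2.INTER_CUBIC)
  cv2.imwrite(f"pics/n_{n}.png",g[1850:2350,1750:2350])
E
```

```text
[ 0.5819 -0.2356  0.0378] 0.7816319497262504 [-0.3  0.1 -0.8]
```

View pics/n_side.png

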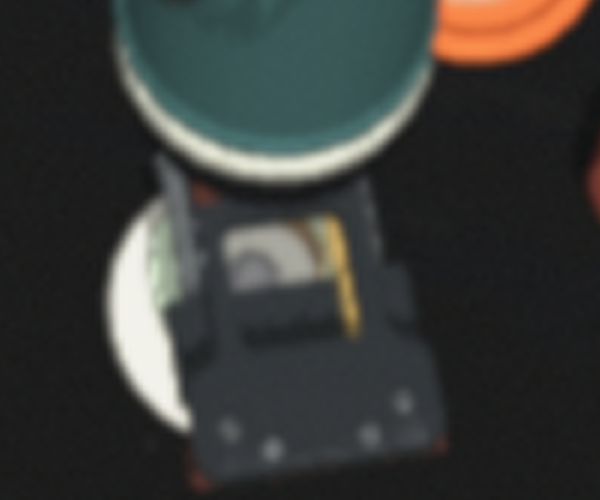

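The post shows inside the hole at crop (258,268) and there is no contact force. Continuing down.

move_arm --series '[{"slide": [0,0.8,0],"rotation": [0,0,0],"hand": 255},{"slide": [0,1.5,0],"rotation": [0,0,0],"hand": 255},{"slide": [0,2.0,0],"rotation": [0,0,0],"hand": 255},{"slide": [0,2.2,0],"rotation": [0,0,0],"hand": 255},{"slide": [0,2.2,0],"rotation": [0,0,0],"hand": 255}]'

```text
t: 26.8
tcp_pos: [0.5819, -0.2356, 0.016]
ee_rot: [-0.449, 1.974, -1.973]
contact_force: [-0.5, -0.2, -1.0]
opening: 0.784
```

move_arm --series '[{"slide": [0,0.1,0],"rotation": [0,0,0],"hand": 255},{"slide": [0,0.2,0],"rotation": [0,0,0],"hand": 255},{"slide": [0,0.2,0],"rotation": [0,0,0],"hand": 255}]'

```text
t: 27.18
tcp_pos: [0.5819, -0.2356, 0.0142]
ee_rot: [-0.448, 1.974, -1.974]
contact_force: [0.3, -0.4, -0.1]
opening: 0.782
```

move_arm --series '[{"slide": [0,0.1,0],"rotation": [0,0,0],"hand": 255},{"slide": [0,0.1,0],"rotation": [0,0,0],"hand": 255}]'

```text
t: 27.42
tcp_pos: [0.5821, -0.2357, 0.0137]
ee_rot: [-0.448, 1.973, -1.974]
contact_force: [-1.3, 1.6, 5.0]
opening: 0.784
```

Seated. Releasing, lifting and moving aside so I can check.

move_arm --series '[{"slide": [0,0,0],"rotation": [0,0,0],"hand": 30},{"slide": [0,0,0],"rotation": [0,0,0],"hand": 0},{"slide": [0,0,0],"rotation": [0,0,0],"hand": 0},{"slide": [0,0,0],"rotation": [0,0,0],"hand": 0},{"slide": [0,-2,0],"rotation": [0,0,0],"hand": 0},{"slide": [0,-6,0],"rotation": [0,0,0],"hand": 0},{"slide": [0,-12,0],"rotation": [0,0,0],"hand": 0},{"slide": [0,-18,0],"rotation": [0,0,0],"hand": 0}]'

```text
t: 28.42
tcp_pos: [0.5815, -0.2354, 0.1945]
ee_rot: [-0.449, 1.975, -1.973]
contact_force: [0.8, -0.6, 0.5]
opening: 0.996
```

move_arm --series '[{"slide": [5,0,3],"rotation": [0,0,0],"hand": 0},{"slide": [10,0,6],"rotation": [0,0,0],"hand": 0},{"slide": [15,0,9],"rotation": [0,0,0],"hand": 0},{"slide": [20,0,12],"rotation": [0,0,0],"hand": 0},{"slide": [25,0,15],"rotation": [0,0,0],"hand": 0},{"slide": [28,0,18],"rotation": [0,0,0],"hand": 0},{"slide": [28,0,18],"rotation": [0,0,0],"hand": 0},{"slide": [28,0,18],"rotation": [0,0,0],"hand": 0}]'

```text
t: 29.42
tcp_pos: [0.4071, -0.5182, 0.1927]
ee_rot: [-0.448, 1.975, -1.972]
contact_force: [0.5, 0.4, 0.0]
opening: 1.003
```

```bash
python3 - <<'E'
from h import *
Z=dict(mat_orange=.006,mat_yellow=.006,mat_blue=.006,tape_stand=.006,dish_blue=.02,dish_yellow=.02,dish_orange=.02,tape=.025,timer=.019,stopper=.028)
for n in ("side","top"):
  p=read_camera(n); f=p["frame"][:,:,::-1]
  s=read_state(); print(s["tcp_pos"].round(4),s["contact_force"].round(1))
  for t,z in Z.items():
    if "mat_" in t: continue
    for d in trace(p,t)[:4]: 
      if d["conf"]>.4:
        q=fit(p,d["region"],z); print(n,t,d["conf"],d["box"],q[0].round(4),round(q[1],4))
  g=cv2.resize(f,None,fx=4,fy=4,interpolation=cv2.INTER_CUBIC)
  for c in ((.5815,-.2355,.025,.033),(.618,-.089,.02,.0275),(.609,.0727,.02,.0275),(.581,.268,.02,.022)): cv2.polylines(g,[((circ(p,*c)+.5)*4).astype(np.int32)],True,(0,0,255),1)
  cv2.imwrite(f"pics/z_{n}.png",cv2.resize(g[540:1580,1000:1800],None,fx=.55,fy=.55,interpolation=cv2.INTER_AREA) if n=="side" else cv2.resize(g[560:1240,500:1940],None,fx=.55,fy=.55,interpolation=cv2.INTER_AREA))
E
```

```text
[ 0.4075 -0.5177  0.1928] [-1.   0.4 -0.2]
side tape_stand 0.71 [309.6, 336.3, 354.4, 383.1] [ 0.5807 -0.2352] 0.0405
side dish_blue 0.83 [250.6, 252.4, 277.0, 277.5] [ 0.3875 -0.0842] 0.0289
side dish_blue 0.78 [370.6, 216.7, 399.5, 242.6] [0.6103 0.0715] 0.0275
side dish_blue 0.63 [239.3, 291.2, 264.3, 319.8] [ 0.3963 -0.1816] 0.0289
side dish_yellow 0.79 [382.6, 154.5, 401.0, 170.1] [0.5833 0.2665] 0.0215
side dish_yellow 0.64 [349.2, 274.8, 395.0, 317.6] [ 0.6191 -0.0962] 0.0429
side dish_orange 0.86 [356.0, 279.9, 382.1, 310.5] [ 0.6183 -0.0894] 0.029
side tape 0.88 [313.3, 339.4, 349.5, 376.5] [ 0.5825 -0.239 ] 0.0334
side timer 0.63 [318.7, 150.0, 346.5, 172.3] [0.447  0.2277] 0.0363
side stopper 0.71 [318.2, 213.3, 327.8, 231.5] [0.4752 0.0456] 0.0169
[ 0.4075 -0.5186  0.1932] [0.1 0.3 0. ]
top tape_stand 0.98 [413.9, 171.0, 466.5, 220.2] [ 0.5816 -0.2351] 0.0411
top dish_blue 0.96 [252.7, 164.8, 283.5, 195.0] [0.6087 0.0733] 0.0269
top dish_blue 0.72 [396.9, 280.3, 430.0, 315.3] [ 0.3924 -0.1747] 0.0267
top dish_blue 0.68 [341.3, 289.3, 373.6, 323.7] [ 0.3837 -0.0801] 0.0278
top dish_blue 0.44 [343.8, 160.9, 376.7, 190.4] [ 0.6164 -0.0878] 0.028
top dish_yellow 0.64 [147.7, 186.1, 175.3, 209.5] [0.5814 0.2674] 0.0233
top dish_orange 0.58 [341.0, 155.9, 373.6, 191.2] [ 0.6175 -0.0882] 0.0286
top tape 0.97 [423.5, 174.0, 460.5, 207.1] [ 0.5801 -0.2337] 0.0339
top timer 0.95 [153.2, 250.1, 199.4, 296.1] [0.4434 0.2326] 0.0361
top stopper 0.56 [272.8, 248.1, 292.4, 264.5] [0.4727 0.0506] 0.0141
```

View pics/z_side.png

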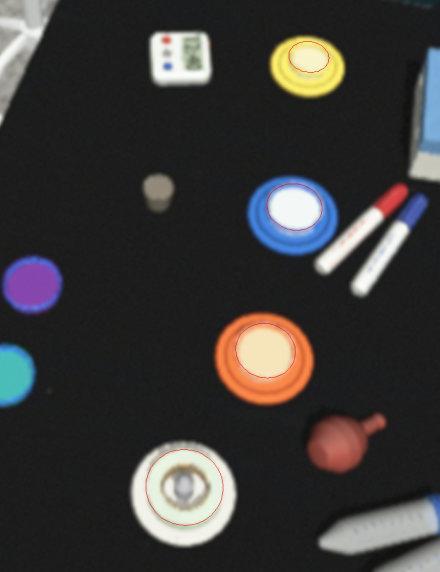

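View pics/z_top.png

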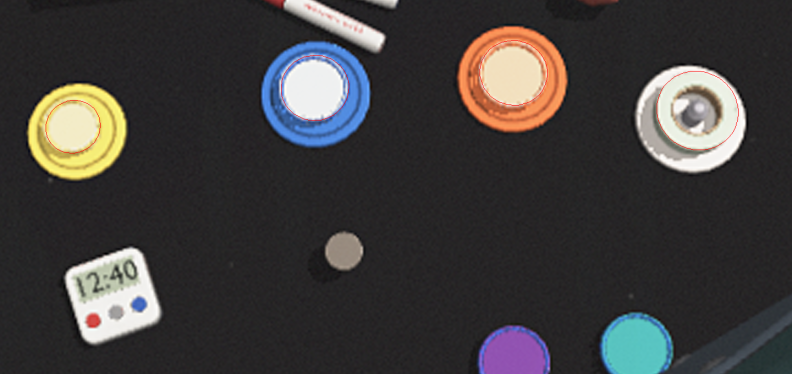

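All three dishes sit centred on their rests. The tape lies flat over the post. The timer, stopper and look-alikes are where they started. Handing in.

```bash
python3 -c "
from rig import *
print(job_done())"
```

```text
the job is handed in; nothing more can be done
None
```

The job is handed in, at about 30 s of the 106 s allowed. I moved the yellow, orange and blue dishes in turn, each to the rest of its own colour. The tape roll then went down over the post of the white stand.

**Dishes:** the last pictures from both cameras put each dish within about 3 mm of the middle of its rest. The best estimates from the top camera are within about 1 mm.

**Tape roll:** the roll lies on the base with the post inside its hole, about 1–3 mm off centre.

**Left alone:** the timer, the stopper and the purple and turquoise look-alikes show no movement beyond measurement noise. The gripper was clear of everything at the end.

**Disagreements:**
- The two cameras differ by up to about 5 mm around the stand, so I used the mean of the two.
- When gripping the tape, the gripper read about 69 mm where 66 mm was expected. I never found out why, but the roll went over the post without resistance and looks flat in both views.

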